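Grease the crimp applicator's ram head

TASK

Take the grease brush out of its stand, dip the bristles into the small round open grease pot until most of their length is below the rim, then press them lightly on the middle of the top of the applicator's mushroom-shaped ram head, without pushing the ram down. Hang the brush back in the fork of its stand, bristles down and pushed well into the slot, and let go; leave the pot standing where it is and do not disturb the other things on the bench.

Things in the scene. Friction and masses are not known exactly. Their poses are not given: they have to be found in the camera images.
- brush: loose round grease brush, 180 mm long, about 100 g, hung upright in the stand. Origin at the centre of the bristles' free end, z towards the handle's end. From the origin: dark bristles 0-34 mm (18 mm across), steel ferrule to 75 mm (19 mm across), flat wooden collar 75-81 mm (diameter 38 mm), round wooden handle of diameter 20 mm from 81 to 165 mm, tapering to its end at 180 mm
- brush_grip (a point): point on the brush's axis in the handle, 142 mm from the bristle end, a good place to grip (diameter 20 mm; the handle ends 38 mm above it and the collar is 61 mm below it)
- brush_collar (a point): centre of the underside of the brush's collar, 75 mm from the bristle end, by which the brush hangs; axes as the brush
- bristles: the brush's dark bristles, carried by the brush; they give along its axis like a spring: pushing starts at about 0.6 N and rises by 0.3 N per mm, up to 8 mm, after which they are stiff
- bristle_tip (a point): centre of the free end of the bristles (moves with them as they give)
- stand: dark steel brush stand, fixed. Origin under the centre of its 115 x 95 x 10 mm base. A post at the back (+x) carries a level fork, 66 mm wide, 6 mm thick, top 110 mm above the bench. Its slot, 26 mm wide, runs along the stand's x axis, closed at x = +15 mm and open to -x: tines straight to x = -32 mm, then flared to x = -52 mm. Nothing stands above the fork
- stand_seat (a point): middle of the place where the collar's underside rests, on the slot's centre line, 110 mm above the bench, 17 mm in front of the slot's closed end; axes as the stand. Hung here, the ferrule is in the slot, the collar on the fork and the bristle end 35 mm above the bench. The brush can go in and out straight up or, raised a little, along the slot
- pot: the grease pot: small round open steel tin, loose, diameter 64 mm, 55 mm high, inner diameter 58 mm, floor 5 mm thick, about 280 g. Origin under its centre, z up. The grease in it is not modelled
- pot_rim (a point): centre of the pot's mouth, at rim height, 55 mm above its underside
- applicator: terminal crimping applicator, fixed: aluminium setting plate 130 x 120 x 12 mm, dark steel C-shaped frame up to 96 mm above the bench, 60 mm wide, and its ram rising out of the frame. Origin at the centre of the underside of the plate, front (anvil) to -x, z up
- ram: the applicator's steel ram, sliding vertically in the frame, held by friction (gives way at about 10 N downward), found anywhere in a 20 mm range. From the top: mushroom head (diameter 30 mm, 10 mm thick), post (diameter 16 mm, 12 mm long), round dials (diameters 41 and 47 mm), slide. Its origin is not at the head: use ram_head
- ram_head (a point): centre of the flat round top face of the ram head (diameter 30 mm), 141 to 161 mm above the bench
- lid: bystander: the pot's flat round steel lid lying on the bench, closed side up, diameter 70 mm, 14 mm high; origin under its centre
- pliers: bystander: hand crimping pliers lying flat on the bench, 220 mm long, 80 mm wide, 18 mm high; origin under the middle of the handles' length, jaws to +x
- bin: bystander: grey open rectangular parts bin 100 x 80 x 45 mm with blue fork terminals in it; origin under its centre

How it is judged:
By the outcome, as a careful person would: the job done as asked, in the order asked, and still so for the second after the job is handed in, with the robot touching nothing.
It also fails if it takes over 64 s, if anything falls off the work surface, if the arm or the gripper's body presses on something with over 40 N, if the wrist force passes 120 N, or if a joint passes its speed limit or range.

ROBOT

A 7-joint arm with a two-finger parallel gripper is mounted at the origin on the work surface. World frame = base frame: x ahead of the robot, y to its left, z up, the work surface at z = 0. Lengths are in m, angles in rad, forces in N, time in s.
With the tool pointing down it reaches from about 0.425 to 0.875 m from the base axis. Payload 8.4 kg.
Tool frame: the origin (TCP) lies on the centre line of the jaws, within the pads' length; the fingertips stand 19 mm ahead of it and the grasp point (between the pads) is the TCP (r.tcp_to_tips is the distance from the TCP to the fingertips, in m); z points along the fingers, y is the direction in which the jaws open and shut (so a half turn about z gives the same grasp; the last joint's range is limited). The gripper opens to 87 mm and grips with 3 to 60 N. Pads are 19 mm wide; open, the fingers measure 117 mm over their backs; the gripper's body (75 mm by 190 mm) begins 51 mm behind the grasp point.
Start: joints at [1.018, 0.333, 0.04, 1.465, -0.013, 1.343, -0.059], TCP at [0.285, -0.584, 0.242] pointing down, gripper open.
Joint ranges: [-2.58, 2.58], [-0.38, 2.09], [-1.3, 1.39], [0.25, 2.4], [-1.5, 4.64], [0.08, 2.09], [-2.65, 2.65]. Speed limits (rad/s): [2.22, 2.22, 2.79, 2.79, 3.14, 3.14, 3.14].

INTERFACE

Orientations are given as a rotation vector (axis times angle).
In Python, from plant import r gives the robot as it stands.
- The arm moves only by the tool carry_out, never from a script. Its argument "moves" is a list of rows, each a list of 5 numbers: the shift along the tool's x, y, z in m, then the turn about the tool's z in rad, then the opening, from 0 (shut) to 1 (fully open). A call has 1 to 12 rows; each row shifts and turns the commanded pose from where the row before left it, along the tool's axes as they then stand; what a row does not reach is not made up. A row lasts 1/8 s, in which the tool goes at most 62.5 mm and 10.7 degrees, less where a joint would pass 70% of its speed; a pose out of reach is approached as far as the arm can. A call is refused whole if a number of a shift passes 0.0625 or a number of a turn 0.188, either way. A call with a gripper value outside its range is refused whole. The fingers move at their own pace and stop on an object; the grip force is fixed at half the most. Time passes only in rows, so rows that do not move let the fingers close. It gives the time, the measured TCP pose, the force and the opening at its end, in the units of the state.
- r.get_state(): the state, without advancing time (a new reading comes with each control period).
- r.grab_frame(name): name is "scene" or "top" or "wrist"; returns a dict with "img" (400x640x3 uint8, red, green, blue), "camera_matrix" (3x3 intrinsics, pixels), "eye" and "attitude" of the camera in the world. Camera axes: x right, y down, z forward; pixel columns grow to the right and rows downward; lengths in m; the calibration is good to about 2 mm. A picture is of the moment at which its call begins. There is no depth.
- r.job_done(): hands the job in, once; it reports no verdict.
Trained networks look in a picture, given as the dict that the camera call returned (one of the last four; its "shot" number tells which), for a name from the list of things; names that differ only in an ending like _2 or _b are one class to them, and where a whole thing is asked for, a point or a joint stands for the part that bears it (a point fixed in the world has none). Each returns a list of dicts, best first, with "confidence" (0 to 1); they miss things now and then, are a little off and sometimes report something else, mostly with a low value. They report only what shows in the picture. A call takes as long as a camera call.
- r.trace(picture, target): "pixels" (400x640 bool, what is visible of it) and "box" ([left, top, right, bottom] in pixels, round what is visible of it).
The state is a dict: "time": time; "joints": joint angles; "joint_vel": joint speeds; "joint_torque": joint torques, N m; "position": TCP position; "tcp_rot": TCP orientation; "force": force on the tool from outside, world axes, zero at the start; "moment": the same for the moment, N m; "gripper_width": finger opening in m.
Only numpy, scipy, OpenCV 4.12 (cv2) and the standard library are available. Lean on these libraries where they do the work, as an engineer would, in place of code of your own. Each camera call takes 0.05 s, during which the arm holds its last target.

## Working session

There is one attempt and no reset: what is moved stays moved. The work goes in short steps, Python scripts to look and compute and a tool call to move; the robot and the scene stay as the last step left them, time stands still between calls to the robot, and variables do not carry over. Pictures are saved under pics/ and viewed, and the job is handed in when it is done.

Besides the shell and the picture viewer there is one more tool, called after "Emit:" as name(argument=value, ...), one argument or row to a line, values as JSON. carry_out: Moves the arm, as the interface text tells. Its arguments: {"type":"object","properties":{"moves":{"type":"array"}},"required":["moves"]}

```bash
mkdir -p pics; ls
cat > h.py <<'E'
import numpy as np, cv2
from plant import r
from scipy.spatial.transform import Rotation as R
E
python3 - <<'E'
from h import *
s=r.get_state(); print({k:np.round(v,3) for k,v in s.items()})
print(R.from_rotvec(s['tcp_rot']).as_matrix().round(3))
import pickle
for n in ["scene","top","wrist"]:
    f=r.grab_frame(n); cv2.imwrite(f'pics/{n}0.png',f['img'][:,:,::-1]); print(n,f['camera_matrix'],f['eye'],f['attitude'])
    pickle.dump(f,open(n+'0.pkl','wb'))
    for t in ["brush","pot","ram","stand","lid","pliers","bin","applicator","bristles"]:
        try:
            for d in r.trace(f,t)[:2]: print(t,round(d['confidence'],2),d['box'])
        except Exception as e: print(t,e)
E
```

```text
pics
{'time': np.float64(0.0), 'joints': array([ 1.018,  0.334,  0.04 ,  1.466, -0.013,  1.343, -0.059]), 'joint_vel': array([-0.   , -0.002,  0.002, -0.001, -0.   ,  0.001,  0.001]), 'joint_torque': array([ 0.0000e+00, -6.5635e+01,  1.3360e+00, -4.0380e+01, -6.0000e-02,
        4.5000e-02,  0.0000e+00]), 'position': array([ 0.285, -0.584,  0.241]), 'tcp_rot': array([-3.06e+00, -7.06e-01,  1.00e-03]), 'force': array([ 0.499, -0.593, -0.259]), 'moment': array([-0.049,  0.046,  0.035]), 'gripper_width': np.float64(0.087)}
[[ 0.899  0.438 -0.001]
 [ 0.438 -0.899  0.001]
 [-0.    -0.002 -1.   ]]
scene [[428.53550942   0.         323.26004091]
 [  0.         428.53550942 191.03551508]
 [  0.           0.           1.        ]] [ 0.95881763 -0.58099564  0.9360646 ] [-2.31200196 -0.74905133  0.2890663 ]
brush 0.63 [349.6, 97.4, 359.0, 149.0]
brush 0.5 [333.5, 120.1, 375.4, 171.5]
pot 0.67 [217.7, 273.2, 250.8, 313.5]
ram 0.73 [328.6, 178.2, 353.2, 199.9]
stand 0.71 [332.1, 122.4, 377.1, 170.8]
lid 0.63 [299.9, 276.1, 329.2, 305.7]
pliers 0.19 [348.0, 97.2, 360.7, 150.9]
bin 0.67 [378.4, 175
[... 257 characters left out ...]
     1.        ]] [ 0.37919777 -0.00221288  1.06924391] [-2.15879109  2.12173068 -0.20796391]
brush 0.63 [190.0, 233.6, 215.5, 253.0]
pot 0.96 [409.1, 215.8, 443.6, 241.4]
ram 0.66 [291.1, 191.5, 307.3, 208.8]
ram 0.44 [191.7, 234.1, 216.9, 252.4]
stand 0.9 [186.4, 216.0, 240.1, 271.2]
lid 0.76 [363.2, 170.2, 390.8, 192.5]
pliers 0.96 [309.6, 241.6, 338.3, 313.6]
bin 0.66 [230.8, 151.1, 262.5, 190.9]
applicator 0.85 [272.4, 174.5, 329.5, 230.5]
bristles 0.55 [274.9, 174.1, 330.7, 230.1]
wrist [[341.05850425   0.         320.44682625]
 [  0.         341.05850425 200.47415344]
 [  0.           0.           1.        ]] [ 0.34795516 -0.55408085  0.38566396] [ 2.46804757 -1.54124333 -0.20593627]
```

View pics/scene0.png

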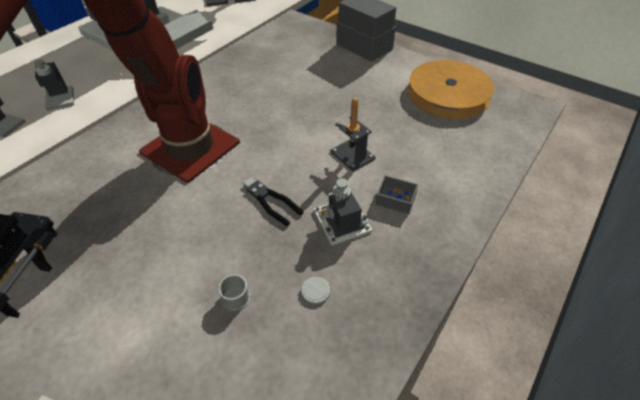

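View pics/top0.png

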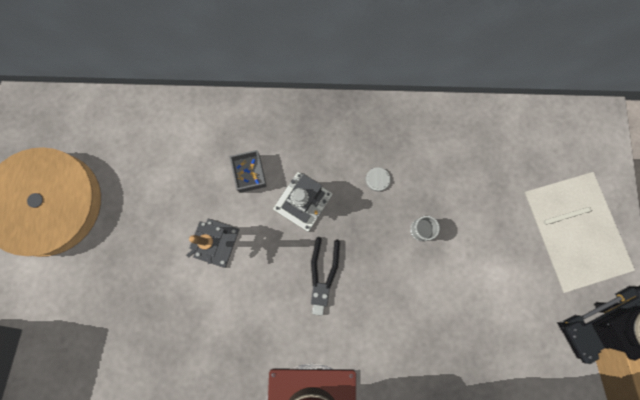

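```bash
cat >> h.py <<'E'
def cam(f):
    K=np.array(f['camera_matrix']); A=R.from_rotvec(np.ravel(f['attitude'])).as_matrix() if np.size(f['attitude'])==3 else np.array(f['attitude'])
    return K,A,np.array(f['eye'])
def proj(f,P):
    K,A,e=cam(f); p=(np.atleast_2d(P)-e)@A; q=p@K.T; return q[:,:2]/q[:,2:]
def onz(f,uv,z):
    K,A,e=cam(f); d=A@np.linalg.inv(K)@np.array([uv[0],uv[1],1.]); return e+d*(z-e[2])/d[2]
def tri(fs,uvs):
    M=np.zeros((3,3));b=np.zeros(3)
    for f,uv in zip(fs,uvs):
        K,A,e=cam(f); d=A@np.linalg.inv(K)@np.array([uv[0],uv[1],1.]); d/=np.linalg.norm(d); Q=np.eye(3)-np.outer(d,d); M+=Q;b+=Q@e
    return np.linalg.solve(M,b)
def pic(f,name,box=None,s=1):
    im=f['img'][:,:,::-1]
    if box: im=im[box[1]:box[3],box[0]:box[2]]
    cv2.imwrite(f'pics/{name}.png',cv2.resize(im,None,fx=s,fy=s,interpolation=cv2.INTER_CUBIC))
E
python3 - <<'E'
from h import *
import pickle
T=pickle.load(open('top0.pkl','rb'));S=pickle.load(open('scene0.pkl','rb'))
pic(T,'topz',[170,140,460,330],2.7); pic(S,'scz',[200,80,430,320],2.5)
print('pot',onz(T,(426,226),.055),onz(S,(233,284),.055))
print('lid',onz(T,(377,179),.014))
print('ram',onz(T,(299,196),.151), tri([T,S],[(299,197),(343,183)]))
print('brush top',tri([T,S],[(194,240),(354.5,98)]), 'collar', tri([T,S],[(205,242),(354,129)]))
E
```

```text
pot [ 0.49729333 -0.30274271  0.055     ] [ 0.49366109 -0.29742818  0.055     ]
lid [ 0.6357224 -0.1770563  0.014    ]
ram [0.55515679 0.0399393  0.151     ] [0.55903151 0.04423679 0.14004537]
brush top [0.44108102 0.2727564  0.21622142] collar [0.44330514 0.28024532 0.10092217]
```

View pics/topz.png

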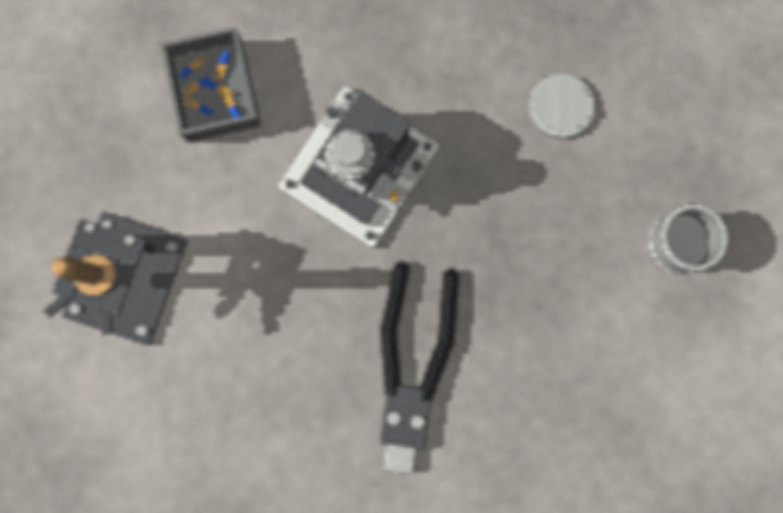

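View pics/scz.png

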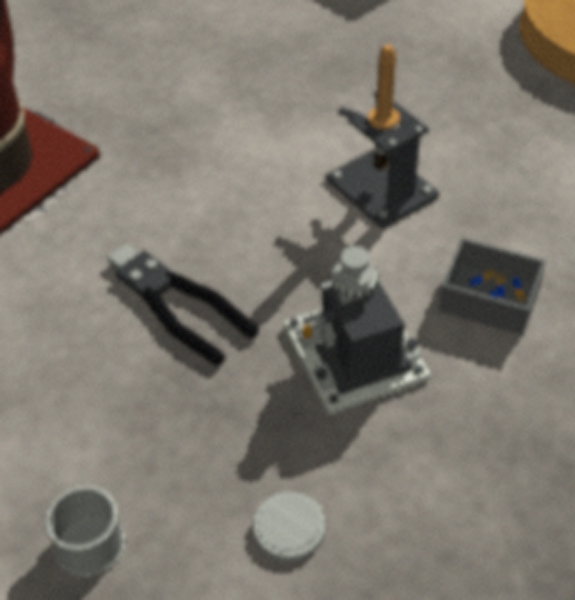

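Run:
```python
from h import *
import pickle
W=pickle.load(open('wrist0.pkl','rb'));K,A,e=cam(W); print(A.round(3))
s=r.get_state();Rt=R.from_rotvec(s['tcp_rot']).as_matrix()
print((Rt.T@A).round(3), Rt.T@(e-s['position']))
```

```text
[[ 0.439 -0.867 -0.236]
 [-0.899 -0.424 -0.115]
 [-0.     0.262 -0.965]]
[[ 0.001 -0.965 -0.262]
 [ 1.     0.001 -0.   ]
 [ 0.    -0.262  0.965]] [ 0.06985717  0.00055359 -0.1441247 ]
```

Emit:
carry_out(
  moves=[
    [0, 0, -0.03, 0.151, 1],
    [0, 0, -0.03, 0.151, 1],
    [0.03, -0.05, 0, 0.151, 1],
    [0.03, -0.05, 0, 0, 1],
    [0.03, -0.05, 0, 0, 1],
    [0, 0, 0, 0, 1],
  ],
)

```text
time: 2.25
position: [0.3706, -0.4258, 0.3022]
tcp_rot: [-3.141, -0.014, -0.003]
force: [0.3, 0.2, -0.2]
gripper_width: 0.0868
```

Emit:
carry_out(
  moves=[
    [0.04, -0.055, 0, 0, 1],
    [0.04, -0.055, 0, 0, 1],
    [0, 0, 0, 0, 1],
    [0, 0, 0, 0, 1],
  ],
)

```text
time: 2.75
position: [0.4399, -0.33, 0.3015]
tcp_rot: [3.141, 0.0, -0.001]
force: [-0.6, -0.7, -0.0]
gripper_width: 0.087
```

Run:
```python
from h import *
import pickle
f=r.grab_frame('wrist'); pic(f,'w1'); d=r.trace(f,'pot'); print([(x['confidence'],x['box']) for x in d])
pickle.dump((f,d),open('w1.pkl','wb'))
m=d[0]['pixels'].astype(np.uint8); im=f['img'][:,:,::-1].copy(); c,_=cv2.findContours(m,0,1); cv2.drawContours(im,c,-1,(0,0,255),1); cv2.imwrite('pics/w1m.png',im)
```

```text
[(0.97, [269.1, 91.3, 326.5, 152.8])]
```

View pics/w1m.png

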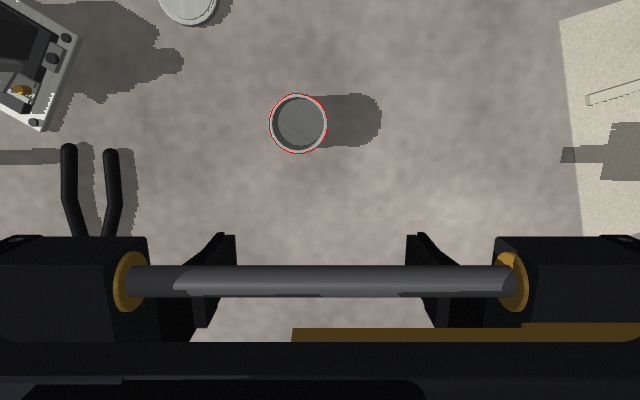

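```bash
cat >> h.py <<'E'
from scipy.optimize import least_squares
def fitcirc(f,mask,rad,z,x0,base=None):
    """fit silhouette of a (cylinder) to mask: circle(s) hull at z (and base z)"""
    a=np.linspace(0,2*np.pi,120)
    def sil(p):
        P=[np.c_[p[0]+rad*np.cos(a),p[1]+rad*np.sin(a),np.full_like(a,zz)] for zz in ([z] if base is None else [z,base])]
        return cv2.convexHull(proj(f,np.vstack(P)).astype(np.float32))
    c,_=cv2.findContours(mask.astype(np.uint8),0,1); c=max(c,key=cv2.contourArea)[:,0].astype(float)
    def res(p):
        h=sil(p); return np.array([cv2.pointPolygonTest(h,(float(q[0]),float(q[1])),True) for q in c])
    s=least_squares(res,x0,diff_step=1e-3,loss='soft_l1'); return s.x,np.sqrt(np.mean(s.fun**2))
E
python3 - <<'E'
from h import *
import pickle
f,d=pickle.load(open('w1.pkl','rb'))
print(fitcirc(f,d[0]['pixels'],.032,.055,[.495,-.3],0.))
print(onz(f,(298,123),.055))
E
```

```text
(array([ 0.49275057, -0.30607856]), np.float64(0.6323081989558431))
[ 0.49364475 -0.30622316  0.055     ]
```

Emit:
carry_out(
  moves=[
    [0.02, -0.0625, 0, 0, 1],
    [0.02, -0.0625, 0, 0, 1],
    [0, -0.0625, 0, 0, 1],
    [0, -0.0625, 0, 0, 1],
    [0, -0.06, 0, 0, 1],
    [0, -0.04, 0, 0, 1],
    [0, 0, 0, 0, 1],
    [0, 0, 0, 0, 1],
  ],
)

```text
time: 3.85
position: [0.4784, 0.0131, 0.3015]
tcp_rot: [3.141, -0.003, -0.0]
force: [-0.4, -0.3, 0.1]
gripper_width: 0.0872
```

Run:
```python
from h import *
import pickle
f=r.grab_frame('wrist'); pic(f,'w2'); d=r.trace(f,'ram'); print([(x['confidence'],x['box']) for x in d])
pickle.dump((f,d),open('w2.pkl','wb'))
```

```text
[(0.88, [261.9, 69.4, 315.6, 127.6])]
```

View pics/w2.png

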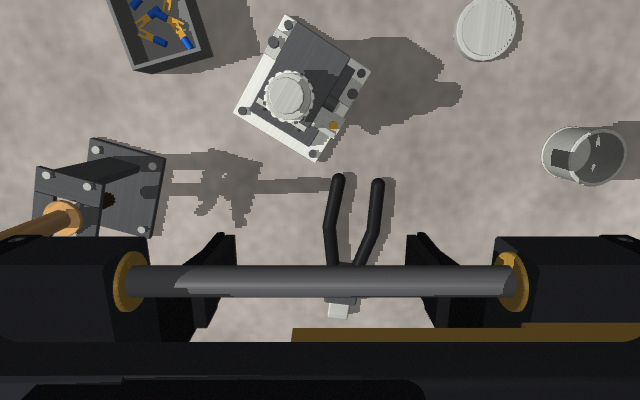

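Emit:
carry_out(
  moves=[
    [-0.02, -0.0625, 0, 0, 1],
    [-0.02, -0.0625, 0, 0, 1],
    [-0.02, -0.0625, 0, 0, 1],
    [-0.02, -0.04, 0, 0, 1],
    [0, 0, 0, 0, 1],
    [0, 0, 0, 0, 1],
  ],
)

```text
time: 4.7
position: [0.4018, 0.2321, 0.3015]
tcp_rot: [3.141, -0.002, -0.0]
force: [-0.5, -0.5, -0.6]
gripper_width: 0.087
```

Run:
```python
from h import *
import pickle
f=r.grab_frame('wrist'); pic(f,'w3'); 
for t in ['ram','brush','stand']:
    d=r.trace(f,t); print(t,[(x['confidence'],x['box']) for x in d])
pickle.dump(f,open('w3.pkl','wb'))
f2=pickle.load(open('w2.pkl','rb'))[0]; pic(f2,'w2z',[220,50,380,170],5)
```

```text
ram [(0.88, [503.5, 0.6, 579.7, 36.1])]
brush [(0.82, [245.2, 124.9, 292.1, 170.1])]
stand [(0.78, [233.1, 73.9, 335.6, 196.4])]
```

View pics/w3.png

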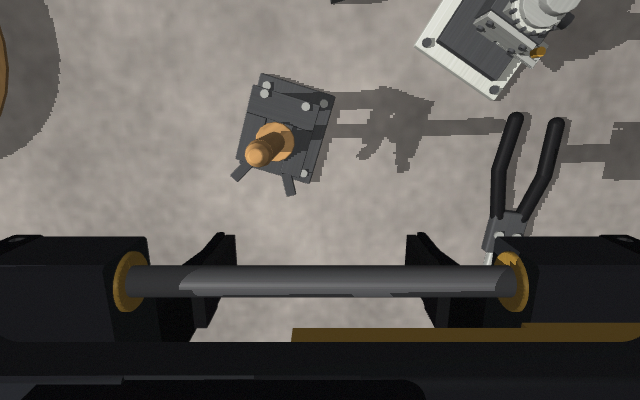

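View pics/w2z.png

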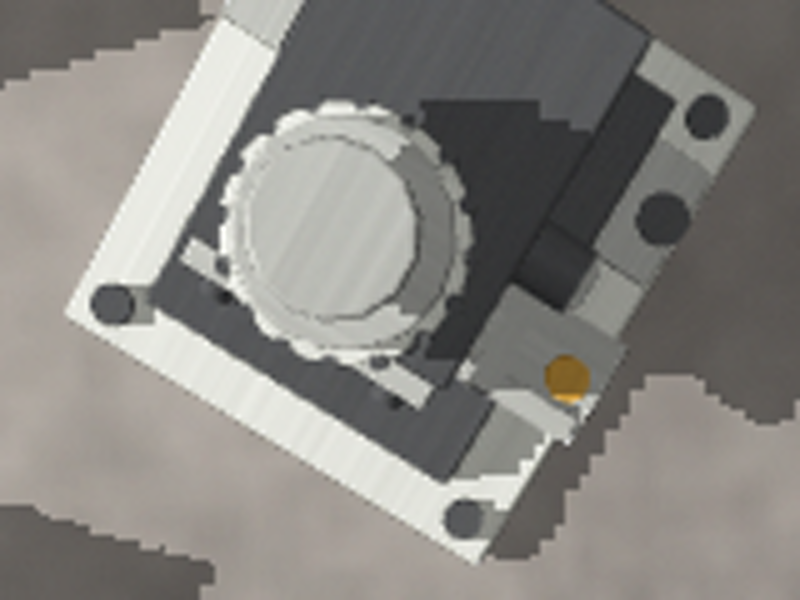

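Run:
```python
from h import *
import pickle
f=pickle.load(open('w3.pkl','rb')); pic(f,'w3z',[220,60,350,210],4); pic(f,'w3r',[480,0,610,60],6)
f2=pickle.load(open('w2.pkl','rb'))[0]
for z in (.141,.146,.151,.156,.161):
    P=onz(f2,(286,95.2),z); 
    c=proj(f2,P+np.array([[0,.015,0],[0,-.015,0],[.015,0,0],[-.015,0,0]])); print(z,P,c[1,0]-c[0,0],c[3,1]-c[2,1],proj(f,P))
```

```text
0.141 [0.55904285 0.04116712 0.141     ] 35.130748942159755 36.75142528774491 [[558.76425872  -5.79419631]]
0.146 [0.55887191 0.04068632 0.146     ] 35.71696115046967 37.364910418935835 [[563.65897823  -7.60680959]]
0.151 [0.55870096 0.04020553 0.151     ] 36.323069109926564 37.99922890952175 [[568.73258883  -9.48566985]]
0.156 [0.55853002 0.03972473 0.156     ] 36.95010318339854 38.655460528233874 [[573.99508019 -11.43447645]]
0.161 [0.55835907 0.03924394 0.161     ] 37.599166130883816 39.33476098893601 [[579.45719987 -13.45720945]]
```

View pics/w3z.png

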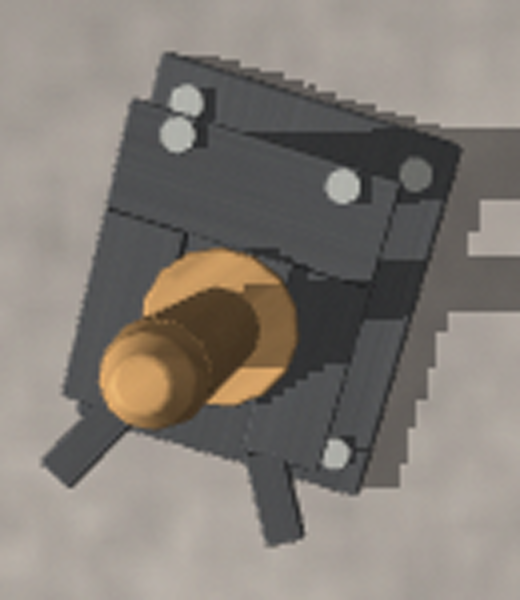

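View pics/w3r.png

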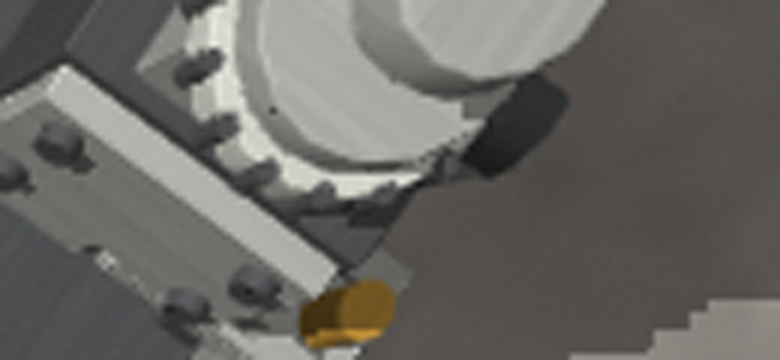

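Run:
```python
from h import *
import pickle
f=pickle.load(open('w3.pkl','rb'))
px=lambda x,y:((x+.5)/4-.5+220,(y+.5)/4-.5+60)
n={}
for k,p,z in [('RL',(133,100),.11),('RR',(398,180),.11),('FL',(65,395),.11),('FR',(325,467),.11),('tipL',(57,475),.11),('tipR',(285,542),.11),('bRL',(165,52),.01),('bRR',(461,148),.01),('bFR',(358,495),.01),('collar',(220,328),.116),('end',(140,378),.215)]:
    n[k]=onz(f,px(*p),z); print(k,n[k].round(4))
a=lambda p,q:np.degrees(np.arctan2(*(n[p]-n[q])[[1,0]]))
print(a('RL','FL'),a('RR','FR'),a('RL','RR')-90,a('bRR','bFR'),a('bRL','bRR')-90)
```

```text
RL [0.493  0.2938 0.11  ]
RR [0.475  0.2319 0.11  ]
FL [0.424  0.3142 0.11  ]
FR [0.4059 0.2503 0.11  ]
tipL [0.4039 0.3175 0.11  ]
tipR [0.3865 0.2608 0.11  ]
bRL [0.5129 0.3022 0.01  ]
bRR [0.4852 0.213  0.01  ]
bFR [0.3768 0.2455 0.01  ]
collar [0.4409 0.2746 0.116 ]
end [0.4419 0.2752 0.215 ]
-16.4791012349524 -14.90228865019454 -16.258895915299576 -16.6981319196561 -17.236654221608347
```

Emit:
carry_out(
  moves=[
    [0.02, -0.022, 0, 0, 1],
    [0.02, -0.021, 0, 0, 1],
    [0, 0, 0.04, 0, 1],
    [0, 0, 0.04, 0, 1],
    [0, 0, 0.03, 0, 1],
    [0, 0, 0.014, 0, 1],
    [0, 0, 0, 0, 1],
    [0, 0, 0, 0, 1],
  ],
)

```text
time: 5.9
position: [0.4416, 0.2769, 0.1789]
tcp_rot: [-3.141, -0.001, -0.003]
force: [-0.1, 0.3, 0.9]
gripper_width: 0.0871
```

Run:
```python
from h import *
f=r.grab_frame('wrist'); pic(f,'w4'); print(r.get_state()['position'])
```

```text
[0.44161339 0.27696391 0.17892325]
```

View pics/w4.png

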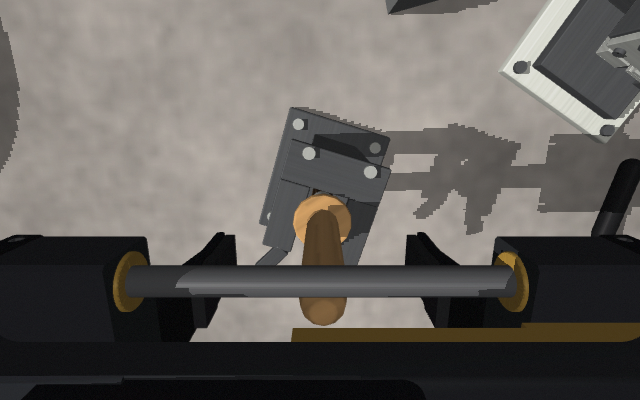

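Emit:
carry_out(
  moves=[
    [0, 0.0015, 0.002, 0, 1],
    [0, 0, 0, 0, 0],
    [0, 0, 0, 0, 0],
    [0, 0, 0, 0, 0],
    [0, 0, 0, 0, 0],
    [0, 0, 0, 0, 0],
    [0, 0, 0, 0, 0],
    [0, 0, 0, 0, 0],
  ],
)

```text
time: 6.95
position: [0.4409, 0.2751, 0.1756]
tcp_rot: [-3.142, -0.001, 0.0]
force: [0.6, -0.5, -0.1]
gripper_width: 0.0249
```

Run:
```python
from h import *
f=r.grab_frame('wrist'); pic(f,'w5'); print(r.get_state())
```

```text
{'time': 7.0, 'joints': array([ 0.01305582,  0.1809789 , -0.71879068,  1.83546562,  0.12891736,
        1.17223763, -2.31786132]), 'joint_vel': array([-0.00064765, -0.00087222, -0.00036676, -0.00116501, -0.0017128 ,
       -0.00231141,  0.00053072]), 'joint_torque': array([ 6.28621923e-02, -4.34017575e+01, -4.33218420e+00, -3.78840208e+01,
        1.34259299e-01,  2.38980999e-02,  8.29407156e-07]), 'position': array([0.44087334, 0.2751109 , 0.17557462]), 'tcp_rot': array([-3.14154684e+00, -1.23093724e-03,  4.33820420e-06]), 'force': array([ 0.10539957,  0.26286761, -0.04523118]), 'moment': array([0.06165089, 0.03492719, 0.03517669]), 'gripper_width': 0.020843042755826668}
```

View pics/w5.png

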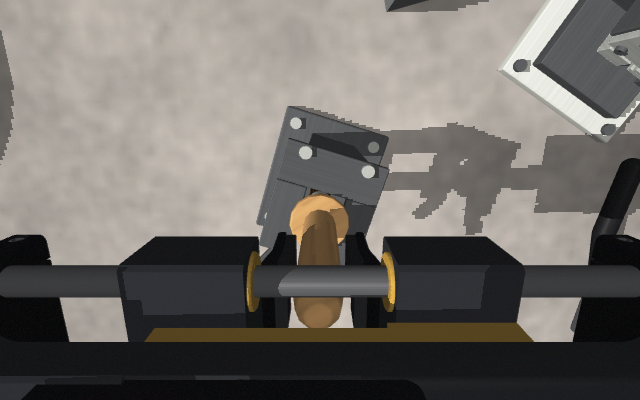

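Emit:
carry_out(
  moves=[
    [0, 0, 0, 0, 0],
    [0, 0, 0, 0, 0],
    [0, 0, 0, 0, 0],
    [0, 0, -0.02, 0, 0],
    [0, 0, -0.035, 0, 0],
    [0, 0, -0.035, 0, 0],
    [0, 0, -0.035, 0, 0],
    [0, 0, -0.035, 0, 0],
    [0, 0, 0, 0, 0],
    [0, 0, 0, 0, 0],
  ],
)

```text
time: 8.25
position: [0.4407, 0.2749, 0.3348]
tcp_rot: [3.141, 0.001, -0.001]
force: [0.3, -0.1, -2.5]
gripper_width: 0.019
```

Run:
```python
from h import *
import pickle
f=r.grab_frame('wrist'); pic(f,'w6'); g=r.grab_frame('scene'); pic(g,'s6',[260,40,420,200],4); s=r.get_state(); print(s['position'],s['gripper_width'],s['force'])
pickle.dump((f,g,s),open('l6.pkl','wb'))
```

```text
[0.44051254 0.27473135 0.33433699] 0.01925885423670928 [-0.03975478  0.29780573 -1.36728843]
```

View pics/w6.png

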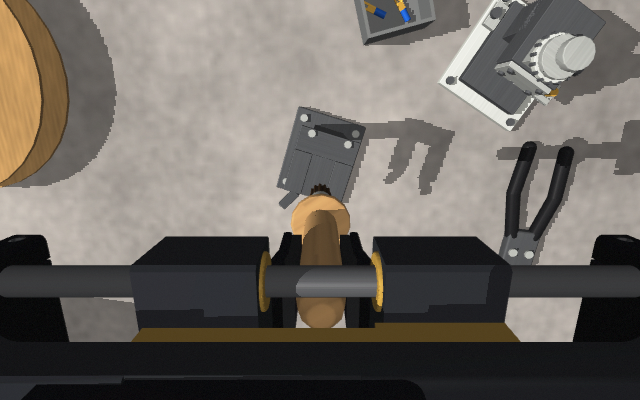

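View pics/s6.png

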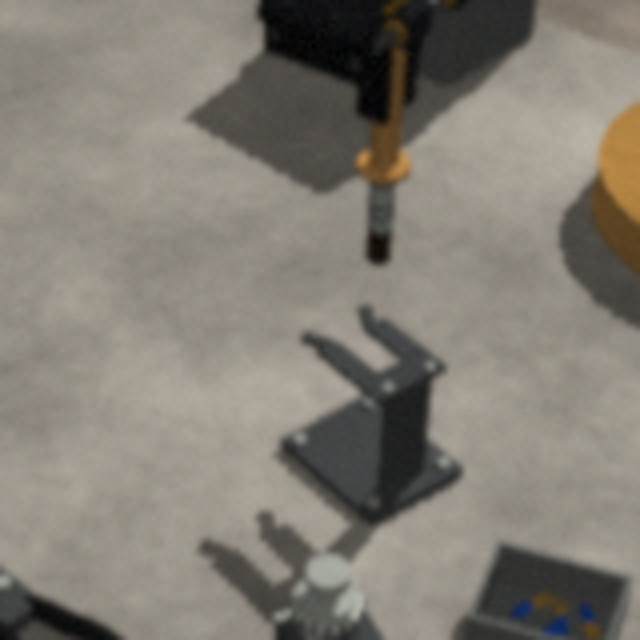

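Run:
```python
from h import *
import pickle
f,g,s=pickle.load(open('l6.pkl','rb'))
pic(f,'w6z',[280,170,360,340],4);pic(f,'w6r',[520,20,620,90],7)
p=s['position']
a=np.linspace(0,2*np.pi,60)
def ring(dz,rad): return proj(f,p+np.c_[rad*np.cos(a),rad*np.sin(a),0*a-dz])
im=cv2.resize(f['img'][:,:,::-1][170:340,280:360],None,fx=4,fy=4)
for dz,rad,c in((.0596,.019,(255,0,0)),(.1406,.009,(0,255,0)),(-.038+.015,.010,(0,0,255))):
    q=((ring(dz,rad)-[280,170]+.5)*4).astype(int); cv2.polylines(im,[q],True,c,1)
cv2.imwrite('pics/w6z.png',im)
f2=pickle.load(open('w2.pkl','rb'))[0]
```

```text
(no output)
```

View pics/w6z.png

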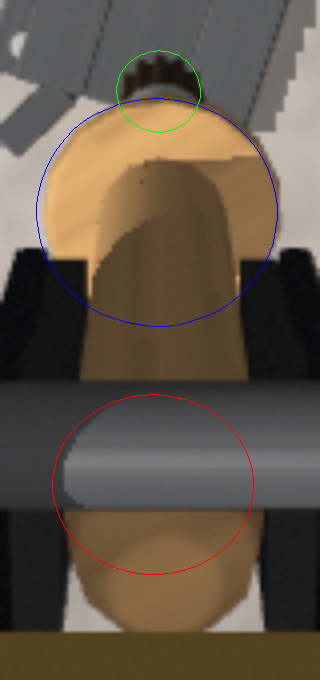

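View pics/w6r.png

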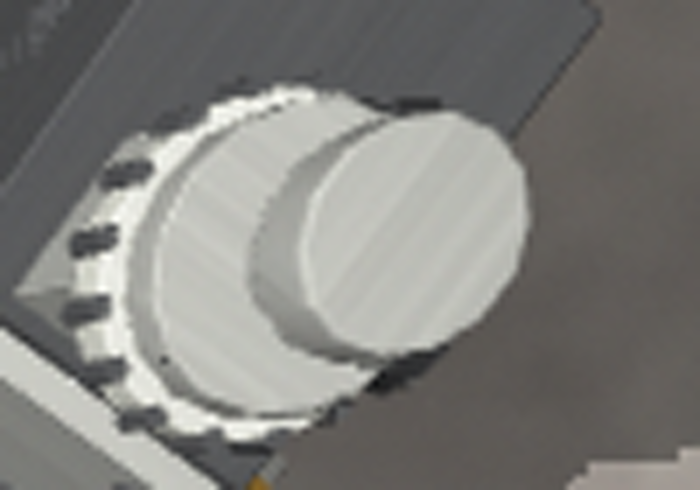

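Run:
```python
from h import *
import pickle
f,g,s=pickle.load(open('l6.pkl','rb'))
f2=pickle.load(open('w2.pkl','rb'))[0]
P=tri([f2,f],[(286,95.2),(578.9,52.7)]); print(P,proj(f2,P),proj(f,P))
def head(fr,c,sc,off,z):
    return None
# fit circle params to ellipse extents
def ext(fr,P):
    a=np.linspace(0,2*np.pi,200); q=proj(fr,P+np.c_[.015*np.cos(a),.015*np.sin(a),0*a]); return np.r_[q.min(0),q.max(0)]
print(ext(f2,P),(np.array([247,135,417,320])+.5)/5-.5+[220,50,220,50]); print(ext(f,P),(np.array([302,110,528,355])+.5)/7-.5+[520,20,520,20])
```

```text
[0.55897006 0.04059927 0.14710737] [[285.97228931  95.03000262]] [[578.88544185  52.86350841]]
[268.03161544  76.01501288 303.90060688 113.52600632] [269.   76.6 303.  113.6]
[561.97883477  34.6975793  595.87745987  70.56806909] [562.71428571  35.28571429 595.          70.28571429]
```

Emit:
carry_out(
  moves=[
    [0, 0.03, 0, 0, 0],
    [0.005, 0.05, 0, 0, 0],
    [0.006, 0.06, 0, 0, 0],
    [0.006, 0.06, 0, 0, 0],
    [0.006, 0.06, 0, 0, 0],
    [0.006, 0.06, 0, 0, 0],
    [0.006, 0.06, 0, 0, 0],
    [0.006, 0.06, 0, 0, 0],
    [0.006, 0.06, 0, 0, 0],
    [0.005, 0.05, 0, 0, 0],
    [0, 0.031, 0, 0, 0],
    [0, 0, 0, 0, 0],
  ],
)

```text
time: 9.85
position: [0.4921, -0.3086, 0.3336]
tcp_rot: [-3.141, 0.006, 0.005]
force: [-0.0, -0.1, -1.4]
gripper_width: 0.0192
```

Emit:
carry_out(
  moves=[
    [0, 0, 0, 0, 0],
    [0, 0, 0, 0, 0],
  ],
)

```text
time: 10.1
position: [0.4936, -0.3045, 0.3355]
tcp_rot: [-3.141, -0.004, 0.0]
force: [0.4, 0.2, -0.5]
gripper_width: 0.0193
```

```bash
cat > look.py <<'E'
from h import *
import sys
def overlay(f,p,name,box,s,items):
    a=np.linspace(0,2*np.pi,60)
    im=cv2.resize(f['img'][:,:,::-1][box[1]:box[3],box[0]:box[2]],None,fx=s,fy=s,interpolation=cv2.INTER_CUBIC)
    for c,rad,col in items:
        q=((proj(f,np.array(c)+np.c_[rad*np.cos(a),rad*np.sin(a),0*a])-[box[0],box[1]]+.5)*s).astype(int); cv2.polylines(im,[q],True,col,1)
    cv2.imwrite(f'pics/{name}.png',im)
E
python3 - <<'E'
from look import *
f=r.grab_frame('wrist'); s=r.get_state(); p=s['position']; print(p,s['force'],s['gripper_width'],s['tcp_rot'],s['joints'])
pot=np.array([.4927,-.3061,.055])
overlay(f,p,'w7',[200,100,440,300],3,[(pot,.032,(0,0,255)),(p-[0,0,.1406],.009,(0,255,0))])
g=r.grab_frame('scene'); pic(g,'s7',[150,120,330,340],3)
E
```

```text
[ 0.49364224 -0.30463421  0.33560023] [ 0.01837206  0.14376585 -1.49094076] 0.019634889258953365 [-3.14137465e+00 -4.03709155e-03 -1.86203625e-04] [ 0.60340705  0.16625072 -0.14700629  1.48294291  0.02406732  1.49417129
 -1.11166933]
```

View pics/w7.png

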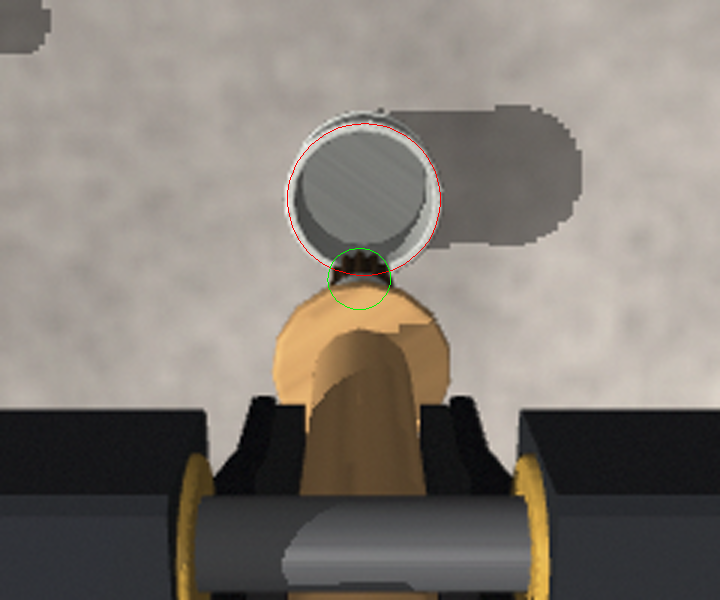

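View pics/s7.png

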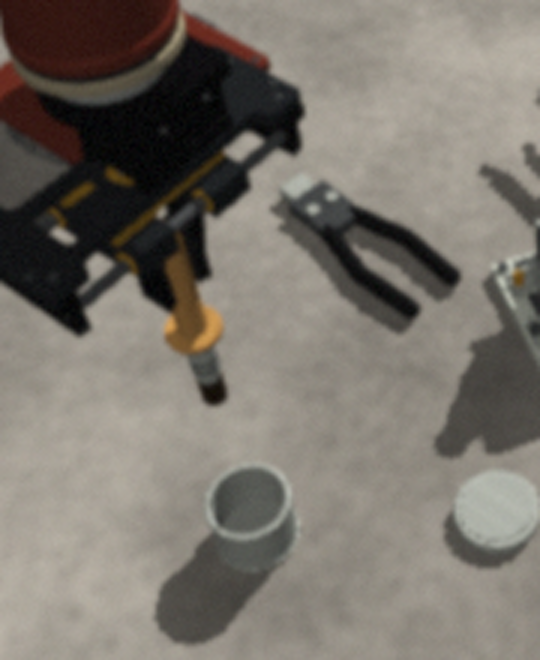

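Emit:
carry_out(
  moves=[
    [0, 0.001, 0.03, 0, 0],
    [0, 0, 0.035, 0, 0],
    [0, 0, 0.035, 0, 0],
    [0, 0, 0.03, 0, 0],
    [0, 0, 0.025, 0, 0],
    [0, 0, 0.015, 0, 0],
    [0, 0, 0, 0, 0],
    [0, 0, 0, 0, 0],
    [0, 0, 0, 0, 0],
  ],
)

```text
time: 11.32
position: [0.4939, -0.3072, 0.1667]
tcp_rot: [3.141, 0.001, 0.003]
force: [-0.9, 0.2, -1.2]
gripper_width: 0.019
```

Run:
```python
from look import *
g=r.grab_frame('scene'); pic(g,'s8',[150,160,310,340],4); s=r.get_state(); print(s['position'],s['force'])
```

```text
[ 0.49379636 -0.30708836  0.16654784] [ 0.3464048  -0.89224674 -1.172685  ]
```

View pics/s8.png

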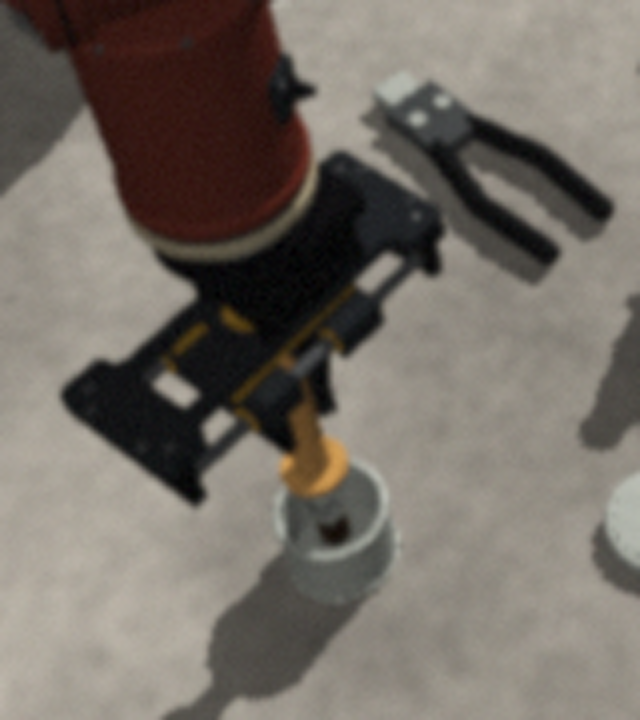

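Emit:
carry_out(
  moves=[
    [0, 0, -0.03, 0, 0],
    [0, 0, -0.045, 0, 0],
    [0, 0, -0.05, 0, 0],
    [0, 0, -0.045, 0, 0],
    [0.008, -0.04, 0, 0, 0],
    [0.01, -0.06, 0, 0, 0],
    [0.011, -0.06, 0, 0, 0],
    [0.011, -0.06, 0, 0, 0],
    [0.01, -0.06, 0, 0, 0],
    [0.01, -0.05, 0, 0, 0],
    [0.005, -0.018, 0, 0, 0],
    [0, 0, 0, 0, 0],
  ],
)

```text
time: 12.88
position: [0.5582, 0.042, 0.3358]
tcp_rot: [-3.141, -0.005, -0.0]
force: [0.2, -1.0, -1.2]
gripper_width: 0.0191
```

Emit:
carry_out(
  moves=[
    [0, 0, 0, 0, 0],
    [0, 0, 0, 0, 0],
  ],
)

```text
time: 13.12
position: [0.5581, 0.0392, 0.3356]
tcp_rot: [3.141, -0.003, -0.0]
force: [-1.2, 0.9, -1.3]
gripper_width: 0.0195
```

Run:
```python
from look import *
f=r.grab_frame('wrist'); s=r.get_state(); p=s['position']; print(p,s['force'],s['gripper_width'])
h=np.array([.559,.0406,.147])
overlay(f,p,'w9',[230,110,410,290],4,[(h,.015,(0,0,255)),(p-[0,0,.1406],.009,(0,255,0))])
g=r.grab_frame('scene'); pic(g,'s9',[260,60,420,260],4)
```

```text
[0.55803536 0.03952408 0.33562675] [-0.61689526  0.12289811 -0.89544857] 0.018925842169397595
```

View pics/w9.png

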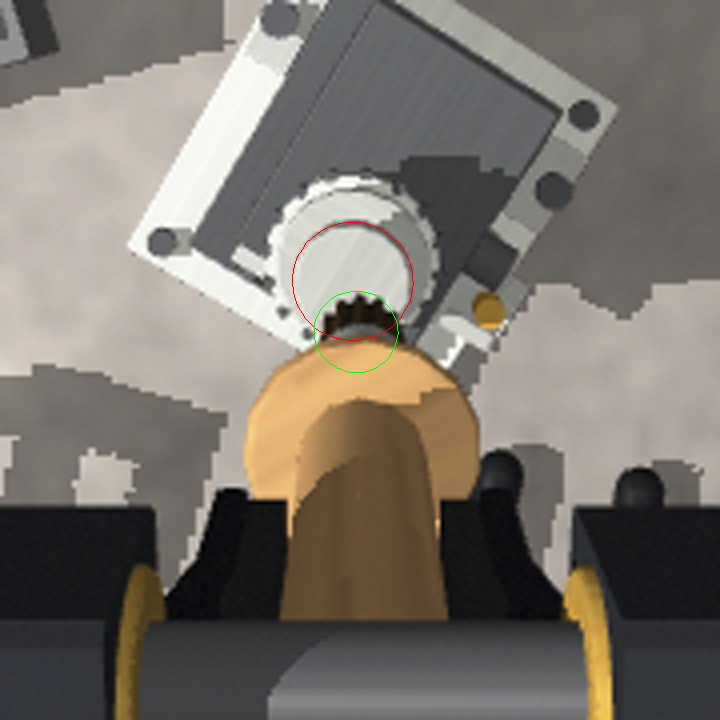

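View pics/s9.png

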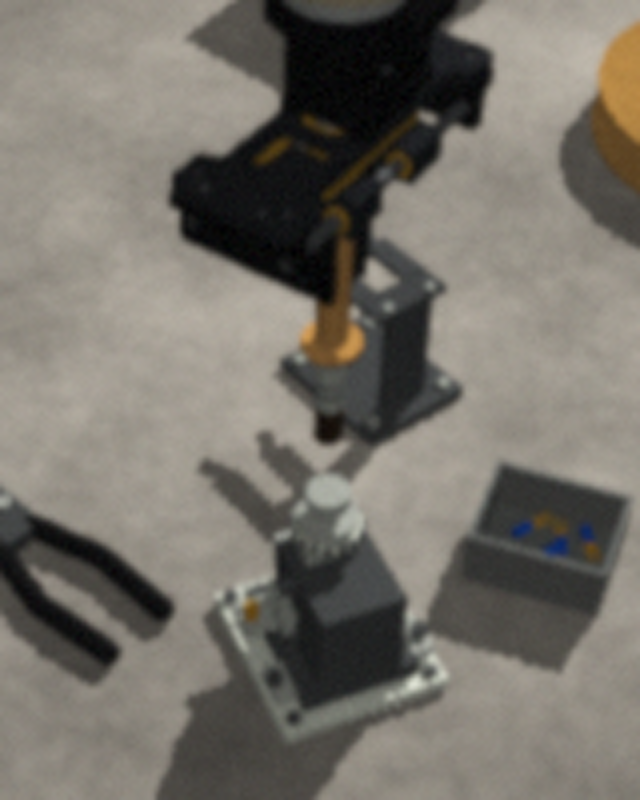

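Emit:
carry_out(
  moves=[
    [0.0015, -0.0015, 0.012, 0, 0],
    [0, 0, 0.015, 0, 0],
    [0, 0, 0.01, 0, 0],
    [0, 0, 0.004, 0, 0],
    [0, 0, 0, 0, 0],
    [0, 0, 0, 0, 0],
    [0, 0, 0, 0, 0],
  ],
)

```text
time: 14.1
position: [0.5598, 0.0427, 0.295]
tcp_rot: [-3.142, -0.001, -0.001]
force: [-0.6, 0.1, -1.9]
gripper_width: 0.0195
```

Run:
```python
from look import *
g=[]
F=[];P=[]
for i in range(10):
    f=r.grab_frame('scene' if i else 'wrist'); s=r.get_state(); F.append(s['force']);P.append(s['position'])
    if i==0: w=f
p=np.mean(P,0); print(p,np.mean(F,0),np.std(F,0))
pic(f,'s10',[300,120,380,220],6)
h=np.array([.559,.0406,.147])
overlay(w,p,'w10',[230,110,410,290],4,[(h,.015,(0,0,255)),(p-[0,0,.1406],.009,(0,255,0))])
```

```text
[0.55960493 0.04268903 0.29468815] [ 0.30080886  0.02261176 -0.85190985] [0.40750793 0.29556723 0.42522478]
```

View pics/w10.png

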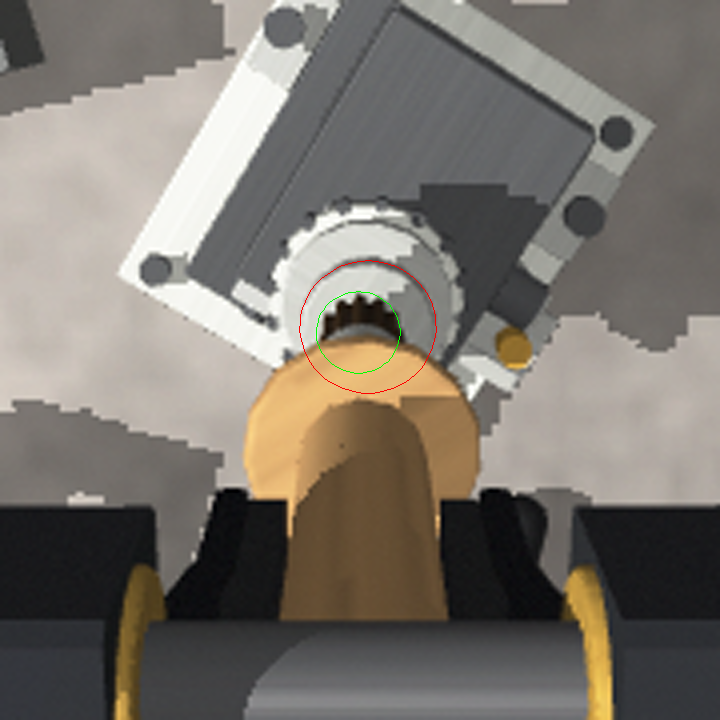

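View pics/s10.png

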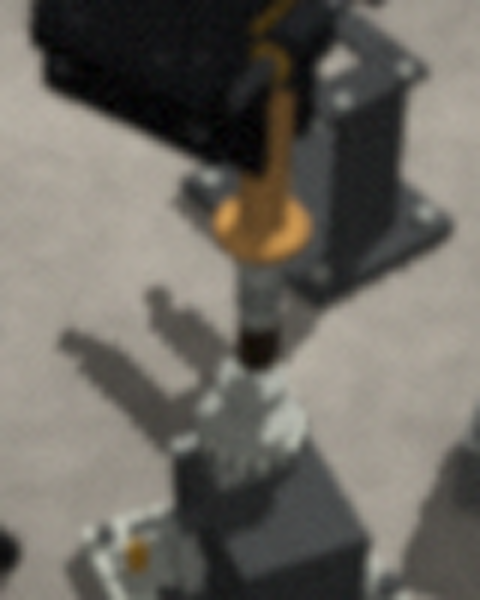

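Emit:
carry_out(
  moves=[
    [0.001, 0.0015, 0.002, 0, 0],
    [0, 0, 0.002, 0, 0],
    [0, 0, 0.002, 0, 0],
    [0, 0, 0, 0, 0],
    [0, 0, 0, 0, 0],
  ],
)

```text
time: 15.22
position: [0.5606, 0.0412, 0.2886]
tcp_rot: [-3.142, -0.001, -0.0]
force: [-0.8, -0.4, -0.9]
gripper_width: 0.0193
```

```bash
cat > meas.py <<'E'
from look import *
F=[];P=[]
for i in range(10):
    f=r.grab_frame('scene' if i else 'wrist'); s=r.get_state(); F.append(s['force']);P.append(s['position'])
    if i==0: w=f
p=np.mean(P,0); print(s['time'],p,np.mean(F,0),np.std(F,0)/3)
n=sys.argv[1]
pic(f,'s'+n,[300,120,380,220],6)
h=np.array([.559,.0406,.147])
overlay(w,p,'w'+n,[230,110,410,290],4,[(h,.015,(0,0,255)),(p-[0,0,.1406],.009,(0,255,0))])
E
python3 meas.py 11
```

```text
15.725 [0.56057394 0.04120183 0.28862689] [-0.1569915   0.28412715 -1.09895725] [0.14177086 0.19288089 0.1361102 ]
```

View pics/w11.png

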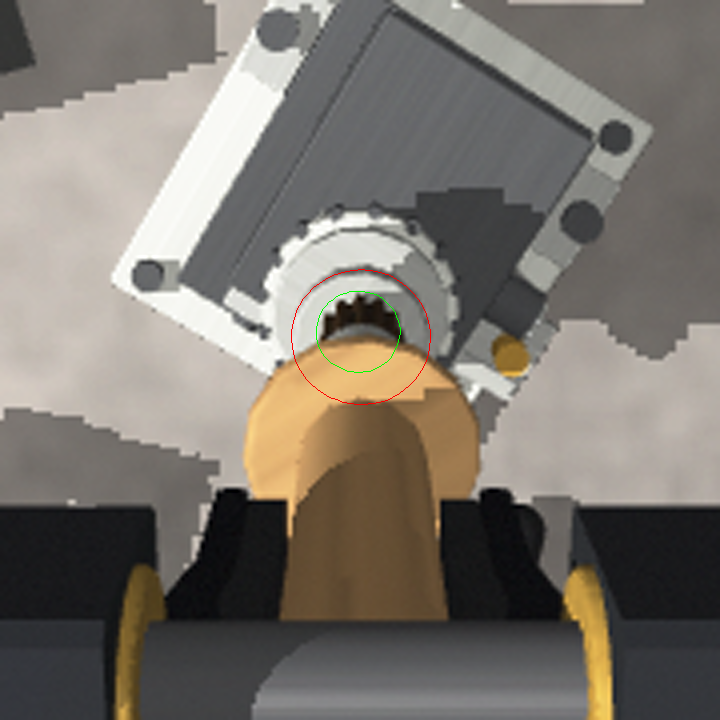

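View pics/s11.png

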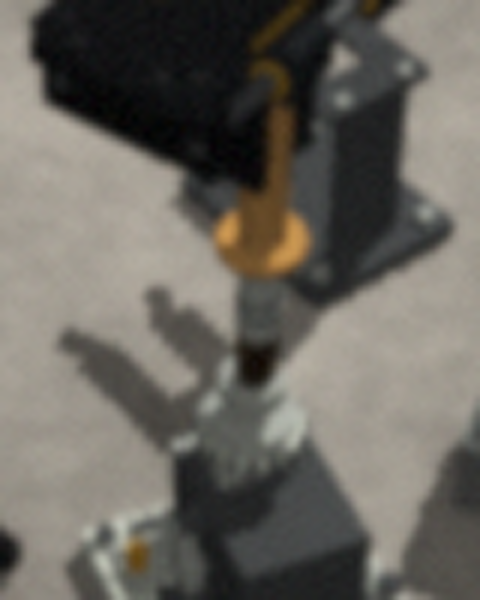

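Emit:
carry_out(
  moves=[
    [0, 0, 0.001, 0, 0],
    [0, 0, 0.001, 0, 0],
    [0, 0, 0.001, 0, 0],
    [0, 0, 0, 0, 0],
    [0, 0, 0, 0, 0],
    [0, 0, 0, 0, 0],
  ],
)

```text
time: 16.48
position: [0.5606, 0.0412, 0.2856]
tcp_rot: [-3.142, -0.001, -0.0]
force: [0.9, 0.2, 0.5]
gripper_width: 0.0195
```

```bash
python3 meas.py 12
```

```text
16.975 [0.56057104 0.04119379 0.28559175] [0.20601119 0.06826082 0.24623298] [0.16861569 0.0654874  0.11827252]
```

Emit:
carry_out(
  moves=[
    [0, 0, 0.001, 0, 0],
    [0, 0, 0, 0, 0],
    [0, 0, 0, 0, 0],
    [0, 0, 0, 0, 0],
  ],
)

```text
time: 17.48
position: [0.5606, 0.0412, 0.2846]
tcp_rot: [-3.142, -0.001, -0.0]
force: [0.2, -0.5, 1.1]
gripper_width: 0.0194
```

```bash
python3 meas.py 13
```

```text
17.975 [0.5605663  0.04119212 0.2845866 ] [ 0.10979322 -0.06028225  0.51404398] [0.21875992 0.15688179 0.09882988]
```

View pics/s13.png

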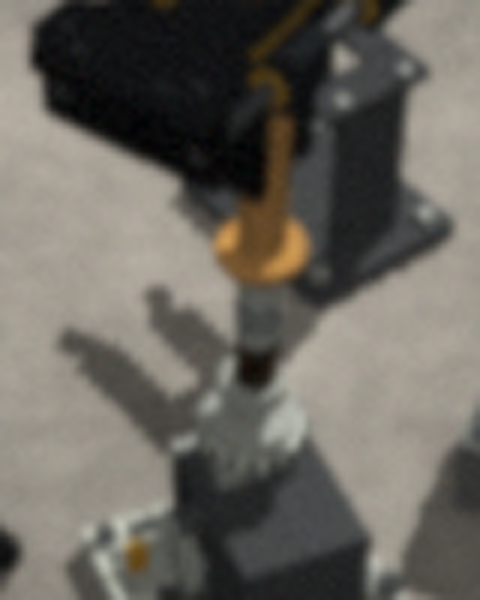

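Emit:
carry_out(
  moves=[
    [0, 0, -0.01, 0, 0],
    [0, 0, -0.02, 0, 0],
    [0, 0, -0.02, 0, 0],
    [-0.015, -0.03, 0, 0, 0],
    [-0.025, -0.05, 0, 0, 0],
    [-0.028, -0.054, 0, 0, 0],
    [-0.028, -0.05, 0, 0, 0],
    [-0.016, -0.034, 0, 0, 0],
    [-0.008, -0.016, 0, 0, 0],
    [0, 0, 0, 0, 0],
    [0, 0, 0, 0, 0],
    [0, 0, 0, 0, 0],
  ],
)

```text
time: 19.48
position: [0.4413, 0.2736, 0.3345]
tcp_rot: [3.141, -0.003, -0.0]
force: [0.5, -0.4, -0.5]
gripper_width: 0.0195
```

Run:
```python
from look import *
f=r.grab_frame('wrist'); s=r.get_state(); p=s['position']; print(s['time'],p,s['tcp_rot'])
overlay(f,p,'w14',[230,80,410,280],3.5,[(p-[0,0,.1406],.009,(0,255,0)),([.4409,.2751,.11],.0095,(0,0,255)),([.4409,.2751,.11],.019,(255,0,0))])
g=r.grab_frame('scene'); pic(g,'s14',[260,40,420,200],4)
```

```text
19.525 [0.44118346 0.27383655 0.33447084] [ 3.14135293e+00 -2.32988838e-03 -2.56877126e-04]
```

View pics/w14.png

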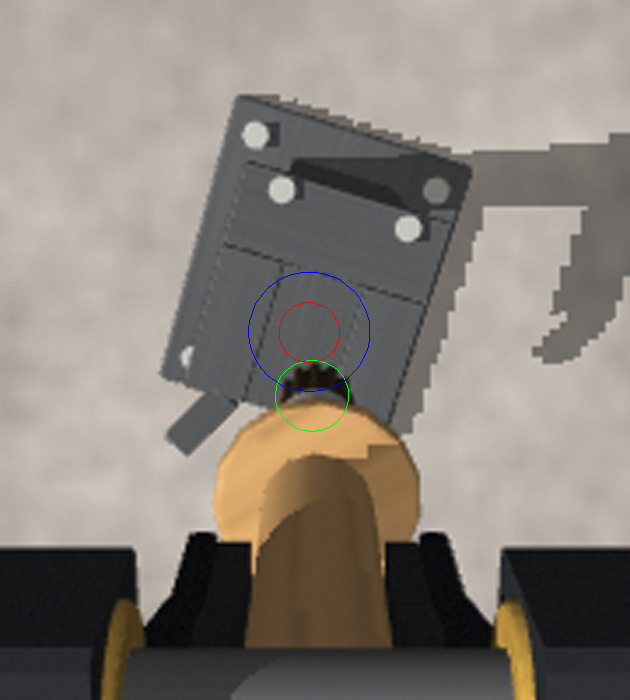

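View pics/s14.png

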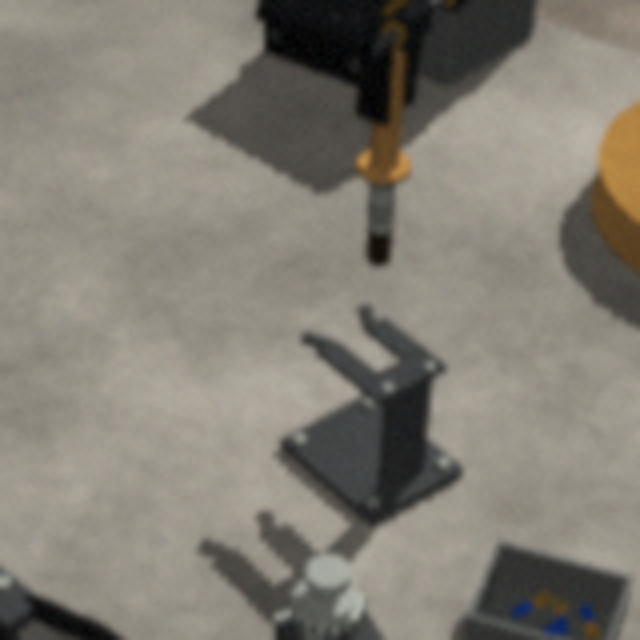

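Emit:
carry_out(
  moves=[
    [0.001, -0.001, 0.02, 0, 0],
    [0, 0, 0.025, 0, 0],
    [0, 0, 0.025, 0, 0],
    [0, 0, 0.025, 0, 0],
    [0, 0, 0.025, 0, 0],
    [0, 0, 0.02, 0, 0],
    [0, 0, 0.01, 0, 0],
    [0, 0, 0, 0, 0],
    [0, 0, 0, 0, 0],
    [0, 0, 0, 0, 0],
  ],
)

```text
time: 20.82
position: [0.4418, 0.2763, 0.1854]
tcp_rot: [-3.141, -0.001, -0.002]
force: [-0.3, 0.7, -0.9]
gripper_width: 0.0193
```

Run:
```python
from look import *
f=r.grab_frame('wrist'); s=r.get_state(); p=s['position']; print(s['time'],p,s['tcp_rot'],s['force'])
pic(f,'w15',[230,80,410,280],3.5)
g=r.grab_frame('scene'); pic(g,'s15',[310,60,400,180],5)
```

```text
20.875 [0.44170281 0.27625895 0.18523797] [-3.14114011e+00 -1.04498147e-03 -1.52596262e-03] [0.65051073 0.19095969 0.12404773]
```

View pics/w15.png

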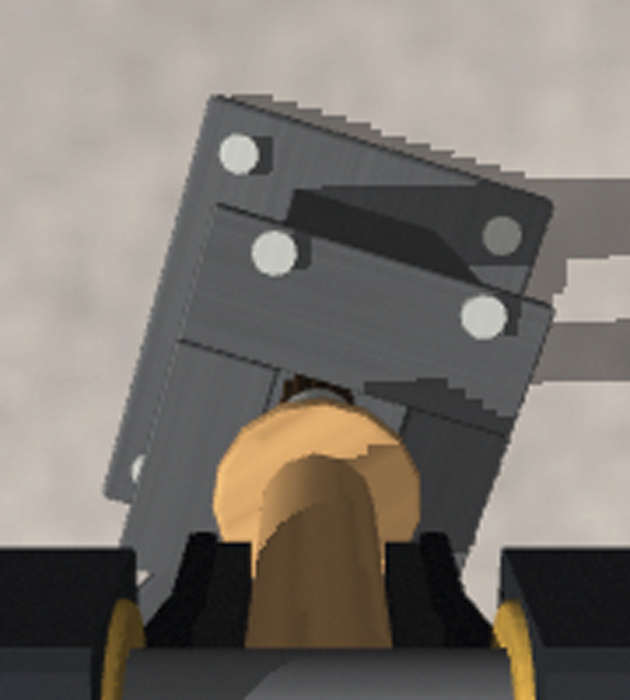

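View pics/s15.png

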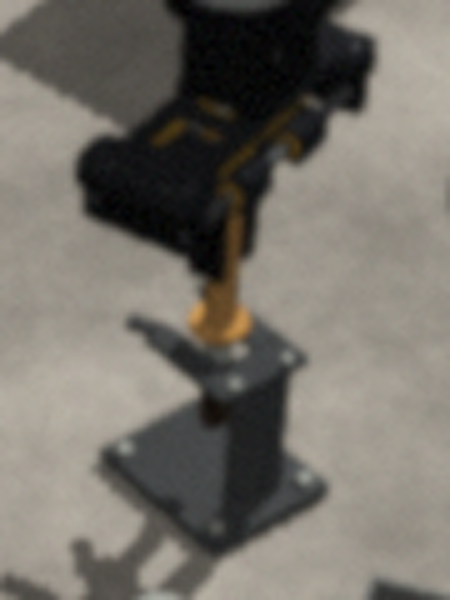

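Emit:
carry_out(
  moves=[
    [0.001, 0.001, 0.003, 0, 0],
    [0, 0, 0.003, 0, 0],
    [0, 0, 0.002, 0, 0],
    [0, 0, 0.001, 0, 0],
    [0, 0, 0, 0, 0],
    [0, 0, 0, 0, 0],
    [0, 0, 0, 0, 0],
  ],
)

```text
time: 21.8
position: [0.4424, 0.2751, 0.1756]
tcp_rot: [-3.142, -0.001, -0.0]
force: [0.3, 0.6, -1.0]
gripper_width: 0.0195
```

Run:
```python
from look import *
f=r.grab_frame('wrist'); 
F=[r.get_state()['force']]
for i in range(6): g=r.grab_frame('scene'); F.append(r.get_state()['force'])
s=r.get_state(); p=s['position']; print(s['time'],p,np.mean(F,0))
pic(f,'w16',[230,80,410,280],3.5)
pic(g,'s16',[310,60,400,180],5)
```

```text
22.15 [0.4423892  0.27507139 0.17556991] [ 0.02129267 -0.26574472 -0.94302103]
```

View pics/w16.png

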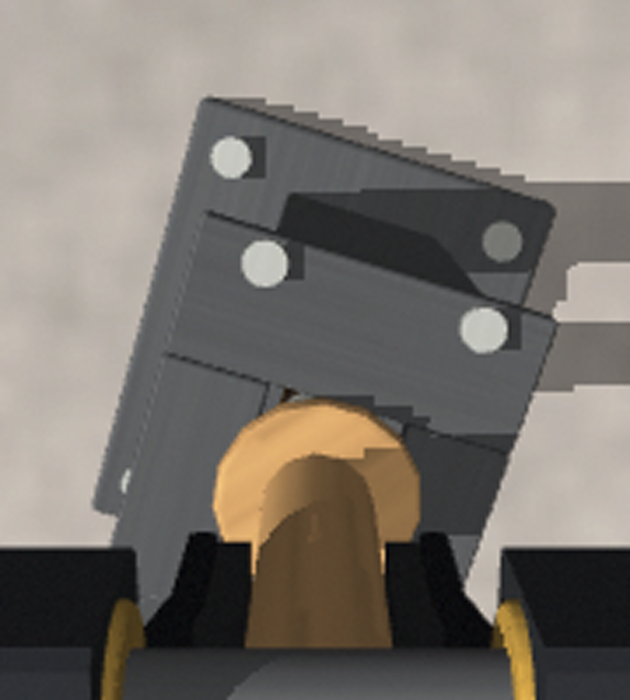

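Emit:
carry_out(
  moves=[
    [0, 0, 0.0005, 0, 0],
    [0, 0, 0.0005, 0, 0],
    [0, 0, 0, 0, 0],
    [0, 0, 0, 0, 0],
  ],
)

```text
time: 22.65
position: [0.4425, 0.2753, 0.1753]
tcp_rot: [-3.141, -0.001, -0.001]
force: [-1.2, -2.0, 7.0]
gripper_width: 0.0194
```

Run:
```python
from look import *
F=[r.get_state()['force']]
for i in range(6): g=r.grab_frame('scene'); F.append(r.get_state()['force'])
s=r.get_state(); print(s['time'],s['position'],np.mean(F,0))
```

```text
22.95 [0.44254028 0.27524943 0.17534568] [-1.93790381 -1.37018631  6.59343401]
```

Emit:
carry_out(
  moves=[
    [0, 0, -0.0006, 0, 0],
    [0, 0, 0, 0, 0],
    [0, 0, 0, 0, 0.3],
    [0, 0, 0, 0, 0.4],
    [0, 0, 0, 0, 0.6],
    [0, 0, 0, 0, 0.8],
    [0, 0, 0, 0, 1],
    [0, 0, 0, 0, 1],
    [0, 0, 0, 0, 1],
    [0, 0, 0, 0, 1],
  ],
)

```text
time: 24.2
position: [0.4424, 0.2751, 0.1752]
tcp_rot: [-3.142, -0.001, -0.0]
force: [-0.2, 0.2, -0.3]
gripper_width: 0.084
```

Run:
```python
from look import *
f=r.grab_frame('wrist'); s=r.get_state(); print(s['time'],s['position'],s['force'],s['gripper_width'])
pic(f,'w17',[180,80,460,340],2.5)
```

```text
24.25 [0.44236701 0.27512075 0.17518254] [ 0.43907172 -0.02585688 -0.79744656] 0.08472095261348055
```

View pics/w17.png

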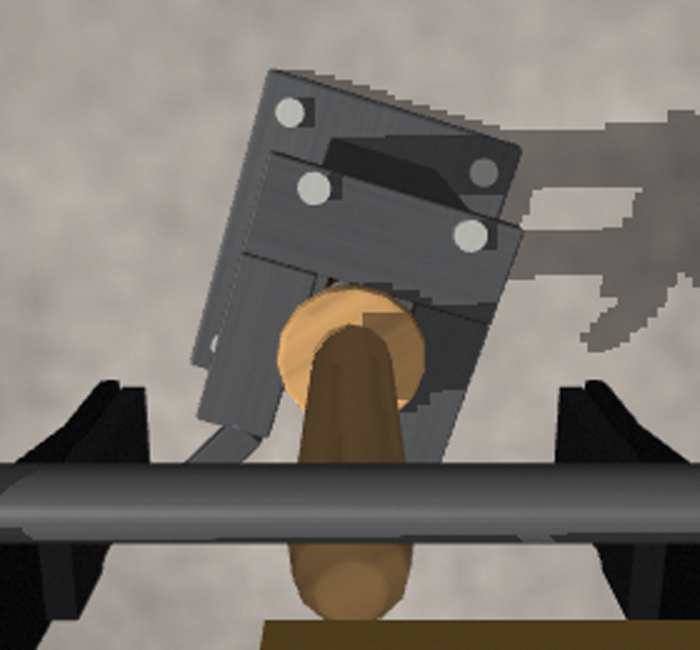

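Brush hangs freely between open fingers. Rise straight up and check.

Emit:
carry_out(
  moves=[
    [0, 0, -0.02, 0, 1],
    [0, 0, -0.03, 0, 1],
    [0, 0, -0.04, 0, 1],
    [0, 0, -0.04, 0, 1],
    [-0.02, 0.03, 0, 0, 1],
    [-0.02, 0.02, 0, 0, 1],
    [0, 0, 0, 0, 1],
    [0, 0, 0, 0, 1],
  ],
)

```text
time: 25.25
position: [0.4027, 0.2254, 0.3054]
tcp_rot: [-3.141, -0.001, -0.001]
force: [0.6, 0.4, 0.4]
gripper_width: 0.087
```

Run:
```python
from look import *
f=r.grab_frame('wrist'); s=r.get_state(); print(s['time'],s['position'])
pic(f,'w18'); pic(f,'w18z',[220,60,350,210],4)
g=r.grab_frame('scene'); pic(g,'s18',[200,80,430,320],2.5)
t=r.grab_frame('top'); d=r.trace(t,'pot'); print(d[0]['box'])
```

```text
25.3 [0.40270379 0.22556086 0.30519908]
[407.8, 216.1, 440.8, 242.2]
```

View pics/w18z.png

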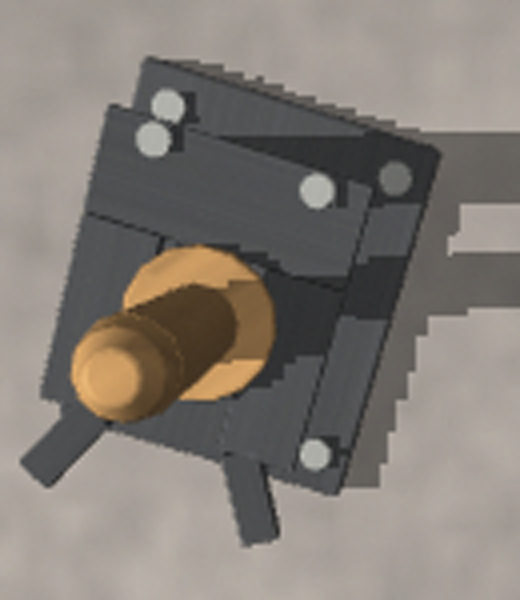

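View pics/s18.png

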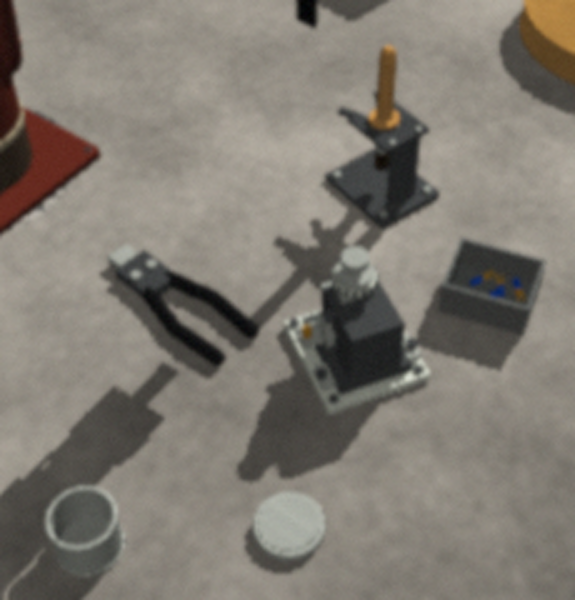

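```bash
python3 -c "
from plant import r
print(r.job_done())"
```

```text
the job is handed in; nothing more can be done
None
```

The job is done and handed in at about 25 s, well under the 64 s limit.

- **Dip:** I lifted the brush out of its stand and lowered the bristles about 29 mm below the pot's rim, so most of their 34 mm was inside.
- **Press:** I pressed the bristles on the middle of the ram head. The wrist force changed by about 1.5 N, against the roughly 10 N that moves the ram.
- **Return:** I hung the brush back in the fork slightly further into the slot than where I found it, within about 1 mm of the seat. I then let go and moved the arm clear.

**Last checks:** The brush stands upright with its collar on the fork, and the pot, ram, lid, pliers and bin look as they did in the first picture. The top camera's box for the pot was 1–3 pixels off its first reading, which is within the network's scatter; in the scene picture the pot had not moved.

While seating the brush, the collar pressed on the fork with about 7 N for under a second, so I backed off 0.6 mm before opening the fingers. No check failed.

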